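# Fasten the tumbler lid with the hand nut that fits

## Robot

A 6-joint arm with a two-finger parallel gripper is mounted at the origin on the work surface. World frame = base frame: x ahead of the robot, y to its left, z up, the work surface at z = 0. Lengths are in mm, angles in rad, forces in N, time in s.
With the tool pointing down it reaches from about 350 to 975 mm from the base axis. Payload 7.1 kg.
Tool frame: the origin (TCP) lies on the front face of the gripper's body, between the roots of the fingers; the fingertips stand 80 mm ahead of it and the grasp point (between the pads) lies 61 mm ahead of it (env.tips_ahead is the distance from the TCP to the fingertips, in mm); z points along the fingers, y is the direction in which the jaws open and shut (so a half turn about z gives the same grasp; the last joint's range is limited). The gripper opens to 88 mm and grips with 3 to 60 N. Pads are 20 mm wide; open, the fingers measure 115 mm over their backs; the gripper's body (75 mm by 178 mm) begins 61 mm behind the grasp point.
Start: joints at [1.259, 0.423, 1.63, -0, 1.089, -0.019], TCP at [180.365, 598.393, 302.675] pointing down, gripper open.
Joint ranges: [-3, 3], [-0.9, 2.11], [0.09, 2.58], [-1.31, 4.45], [0.11, 2.69], [-2.54, 2.54]. Speed limits (rad/s): [2.39, 2.39, 3.01, 3.14, 3.14, 3.14].

## Interface

Orientations are given as a unit quaternion [x, y, z, w].
In Python, from station import env, set_gripper, viewer, workorder gives the robot as it stands. Calls block until the motion is done:
- env.reach(position, orientation): joint-space move of the TCP to a pose.
- env.move_l(position, rot=None, rate=150, f_stop=None): straight line of the TCP; rot=None keeps the orientation; rate is the mean speed in mm/s. With f_stop (N) it stops when the force on the tool has changed by that much, and returns True; else False.
- env.move_joints(angles): joint-space move.
- set_gripper(opening): finger opening in mm; the grip force is fixed at half the most; returns when the fingers have stopped.
- env.hold(seconds).
- env.ik(position, orientation): joint angles nearest the present ones, or None.
- env.read_state(): the state.
- viewer.camera(name): name is "side" or "top" or "wrist"; returns the picture (480x640x3 uint8, blue, green, red); there is no depth.
- viewer.camera_params(name): a dict with "fx", "fy", "cx", "cy" (pixels), "dist" ([k1, k2, p1, p2, k3] as OpenCV has them; the pictures are not rectified), "pose" (4x4, takes a point from camera to world coordinates); the wrist camera has in their place "tool_from_camera" (4x4, takes a point from camera to tool coordinates, whose origin is the TCP and whose axes are the flange's). Camera axes: x right, y up, looking along -z (the intrinsics and any distortion apply to the point x, -y, -z); pixel columns grow to the right and rows downward; lengths in mm; the calibration is good to about 2 mm. A picture is of the moment at which its call begins: read the wrist's pose just before it. camera_params takes no time and is no camera call.
A pose or a line that the arm cannot do raises env.IKError and nothing moves.
- workorder.sign_off(): hands the job in, once; it reports no verdict.
The state is a dict: "time_s": time; "qpos": joint angles; "dq": joint speeds; "tau": joint torques, N m; "tool_pos": TCP position; "orientation": TCP orientation; "force": force on the tool from outside, world axes, zero at the start; "wrist_torque": the same for the moment, N m; "width": finger opening in mm.
Only numpy, scipy, OpenCV 4.12 (cv2) and the standard library are available. Lean on these libraries where they do the work, as an engineer would, in place of code of your own. Each camera call takes 0.05 s, during which the arm holds its last target. There are 200 camera calls.

## Task

The tumbling bowl is loaded and its clear lid is on, but three look-alike hand nuts are standing about the bench and only one has the thread of the post that comes up through this lid. Try the nuts on that post until you find the one that screws on, and screw it down until it sits flat on the lid; leave the two that do not belong standing upright on the bench. Leave the torch, the glass jar, the hourglass and the brass pan where they are.

Things in the scene. Friction and masses are not known exactly. Their poses are not given: they have to be found in the camera images.
- lid (a point): Centre of the boss's flat top (68 mm across) on the clear lid of the tumbler (grey base, green bowl, fixed, 206 mm across): the seat for the nut, 145 mm above the bench; the rim is 10 mm lower. Through it rises the fixed grey threaded post, either thick, ending 20 mm above the boss, or slim with a plain pilot, ending 32 mm above. The other post stands in the spare bowl left of the robot: not used.
- nut_1 (a point): Centre (40 mm above its mouth) of a black plastic hand nut, 80 mm high, about 0.16 kg, standing mouth down on the bench, z up. Lower 40 mm: a round hub 58 mm across, closed above, bored from below. Upper 40 mm: a T-bar 90 mm long (own x) and 18 mm thick (own y) with upright flat faces to grip; fingertips must stay above the hub's top. The three nuts look alike and differ only in the bore.
- nut_2 (a point): Centre of the second nut, outside like nut_1. Coarse two-start right-hand thread (clockwise from above goes down), 24 mm per turn, the same on both posts. The fitting nut has 1.5 mm side play: lowered on the post it rests with its mouth 5 to 17 mm above the boss, depending on its angle to the thread, and then winds down onto the boss in 75 to 255 degrees.
- nut_3 (a point): Centre of the third nut, outside like nut_1. A nut that does not fit also stops above the boss, its mouth 9 to 31 mm up: too small, or too wide and not deep enough. It does not come down when turned and lifts off. The fitting nut has about 2 mm of play up and down in the thread and does not unwind when let go, so it can be regripped between turns.
- torch_base (a point): Bystander: centre of the underside of a loose gas torch standing upright: white cartridge with a yellow band, 66 mm across, black head on top, 216 mm high in all; the head reaches from 48 mm behind to 118 mm ahead along its own x, at heights of 170 to 216 mm.
- jar_base (a point): Bystander: centre of the underside of a loose glass jar with a steel cap, 76 mm across, 75 mm high.
- pan_centre (a point): Bystander: centre of a loose shallow brass pan lying on the bench beyond the tumbler, 100 mm across, 14 mm high; its wooden handle reaches 186 mm from the centre along its own y, up to 25 mm high.
- solder_station: Fixed fire brick with a white board, 230 mm along its x by 130 mm along its y and 78 mm high, with a third-hand stand up to 195 mm high on it; origin under its centre. Stands at the left end of the work.
- hourglass_base (a point): Bystander: centre of the underside of a loose hourglass, 72 mm across, 142 mm high, wooden ends.
Not all that is in view belongs to the job. What is shaped like the part that bears nut_1 but turquoise is not meant. Leave any red look-alike of the part that bears lid alone.

How it is judged:
By the outcome, as a careful person would: the job done as asked, in the order asked, and still so for the second after the job is handed in, with the robot touching nothing.
It also fails if it takes over 72 s, if anything falls off the work surface, if the arm or the gripper's body presses on something with over 40 N, if the wrist force passes 120 N, or if a joint passes its speed limit or range.

## Working session

There is one attempt and no reset: what is moved stays moved. The work goes in short steps, each a Python script; the robot and the scene stay as the last script left them, time stands still between calls to the robot, and variables do not carry over. Pictures are saved under pics/ and viewed, about 8 in all and at most 12, crops included, and the job is handed in when it is done.

```bash
ls; mkdir -p pics; python3 - <<'E'
from station import env, viewer
import cv2
for n in ("side","top"):
    cv2.imwrite(f"pics/{n}0.png",viewer.camera(n)); p=viewer.camera_params(n); print(n,p)
print(viewer.camera_params("wrist")); s=env.read_state(); print(s)
E
```

```text
pics
side {'fx': 436.45137525021084, 'fy': 436.45137525021084, 'cx': 326.5688170206257, 'cy': 238.4940950691955, 'dist': array([-0.10863637,  0.        ,  0.        ,  0.        ,  0.        ]), 'pose': array([[ 8.56300364e-01,  2.93234899e-01, -4.25162300e-01,
         1.01718466e+02],
       [-5.16106370e-01,  5.17051120e-01, -6.82856028e-01,
        -5.56171431e+02],
       [ 1.95934252e-02,  8.04158836e-01,  5.94091461e-01,
         6.90117794e+02],
       [ 0.00000000e+00,  0.00000000e+00,  0.00000000e+00,
         1.00000000e+00]])}
top {'fx': 517.0192288238252, 'fy': 517.0192288238252, 'cx': 319.01510821005473, 'cy': 242.8081091293534, 'dist': array([-0.07596503,  0.        ,  0.        ,  0.        ,  0.        ]), 'pose': array([[ 3.46628062e-03,  9.97366711e-01, -7.24405174e-02,
         4.30879322e+02],
       [-9.99981842e-01,  3.10003067e-03, -5.16769206e-03,
         7.08448299e+01],
       [-4.92951621e-03,  7.24571147e-02,  9.97359347e-01,
         1.49526209e+03],
       [ 0.00000000e+00,  0.00000000e+00,  0.00000000e+00,
         1.00000000e+00]])}
{'fx': 360.821924
[... 525 characters left out ...]
0]])}
{'time_s': 0.1, 'qpos': array([ 1.25900404e+00,  4.23740208e-01,  1.63059874e+00, -1.75696129e-05,
        1.08862393e+00, -1.90185253e-02]), 'dq': array([-2.18478405e-04, -1.13877344e-03, -2.91914452e-04, -1.94437313e-04,
        5.77347917e-04,  1.67015170e-05]), 'tau': array([-9.58719356e-04, -5.45615637e+01, -2.74323732e+01,  6.45391736e-02,
        1.87961245e-02, -1.84268579e-06]), 'tool_pos': array([180.24987447, 598.0330435 , 302.00031461]), 'orientation': array([ 1.45860545e-01,  9.89304924e-01, -6.77041494e-04, -1.05130785e-04]), 'force': array([ 0.68738576, -0.4036859 , -0.07863988]), 'wrist_torque': array([ 0.00859576, -0.0231851 ,  0.04473338]), 'width': 88.05697984542809}
```

View pics/top0.png

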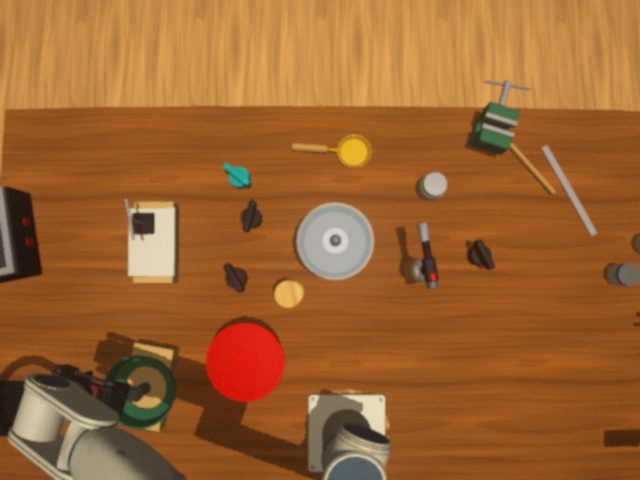

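View pics/side0.png

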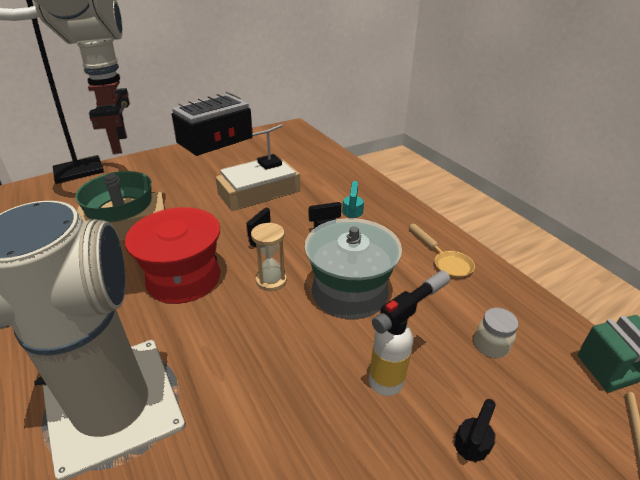

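The top view shows nuts near (251,216), (236,277) and (481,255), and the lid's post near (335,240). The side view confirms this, with the red look-alike near the robot. I'll enlarge the top view.

```bash
python3 - <<'E'
import cv2,numpy as np
im=cv2.imread("pics/top0.png")
f=lambda x0,y0,w,h:cv2.resize(im[y0:y0+h,x0:x0+w],None,fx=5,fy=5,interpolation=cv2.INTER_CUBIC)
a=f(215,190,75,110) ; b=f(300,205,70,70); c=f(455,230,55,50)
o=np.zeros((550,790,3),np.uint8); o[:550,:375]=a; o[:350,380:730]=b[:350]; o[300:550,500:775]=c
cv2.imwrite("pics/crop.png",o)
E
```

```text
(no output)
```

View pics/crop.png

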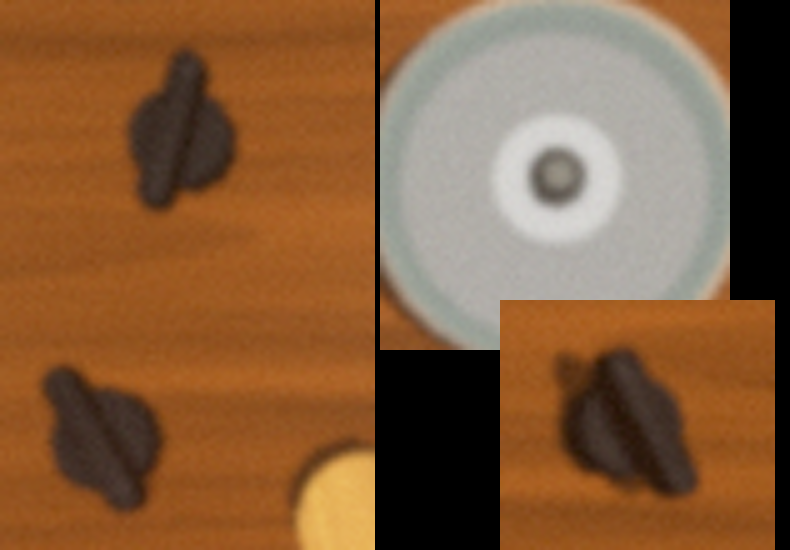

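The crop gives these bar ends in image px: A (252.4,200)-(246,231.6), B (226,263.6)-(241.4,291.6), C (479,240.4)-(492.6,268). The boss centre is at (335.4,240.6).

```bash
cat > h.py <<'E'
import numpy as np, cv2
from scipy.spatial.transform import Rotation as R
from station import env,set_gripper,viewer,workorder
Q=lambda psi:np.array([np.cos(psi/2),np.sin(psi/2),0,0])
def pose(name,st=None):
    p=viewer.camera_params(name)
    if name!="wrist": return p,np.array(p["pose"])
    st=st or env.read_state()
    T=np.eye(4);T[:3,:3]=R.from_quat(st["orientation"]).as_matrix();T[:3,3]=st["tool_pos"]
    return p,T@p["tool_from_camera"]
def ray(px,z,p,T):
    K=np.array([[p["fx"],0,p["cx"]],[0,p["fy"],p["cy"]],[0,0,1]])
    u=cv2.undistortPoints(np.array(px,float).reshape(-1,1,2),K,np.array(p["dist"])).reshape(-1,2)
    d=np.c_[u[:,0],-u[:,1],-np.ones(len(u))]@T[:3,:3].T
    return T[:3,3]+d*((z-T[2,3])/d[:,2])[:,None]
def proj(P,p,T):
    K=np.array([[p["fx"],0,p["cx"]],[0,p["fy"],p["cy"]],[0,0,1]])
    c=(np.atleast_2d(P)-T[:3,3])@T[:3,:3]
    c=np.c_[c[:,0],-c[:,1],-c[:,2]]
    return cv2.projectPoints(c,np.zeros(3),np.zeros(3),K,np.array(p["dist"]))[0].reshape(-1,2)
def snap(fn,crop=None,fx=1):
    st=env.read_state(); im=viewer.camera("wrist"); cv2.imwrite("pics/"+fn,im)
    np.save("pics/"+fn[:-4]+".npy",np.r_[st["tool_pos"],st["orientation"]])
def load(fn):
    a=np.load("pics/"+fn[:-4]+".npy"); return pose("wrist",dict(tool_pos=a[:3],orientation=a[3:]))
E
python3 - <<'E'
from h import *
p,T=pose("top")
for n,e in dict(A=[(252.4,200),(246,231.6)],B=[(226,263.6),(241.4,291.6)],C=[(479,240.4),(492.6,268)]).items():
    w=ray(e,80,p,T); d=w[0]-w[1]; print(n,w.mean(0),np.linalg.norm(d),np.arctan2(d[1],d[0]))
print("lid",ray([(335.4,240.6)],145,p,T))
print("torch tip/tail",ray([(423,225),(432,287)],195,p,T), "hg",ray([(288,293)],142,p,T),"jar",ray([(434,185)],75,p,T))
q0=env.read_state()["qpos"]
E
```

```text
A [607.95578796 271.21635275  80.        ] 89.4243619184605 -0.18529167677532132
B [437.43778951 311.6817859   80.        ] 87.88738283157134 0.517311857616705
C [ 503.64640737 -381.94505612   80.        ] 84.48707534454395 0.4483711343447582
lid [[534.88394398  34.94635456 145.        ]]
torch tip/tail [[ 571.37404731 -185.70519069  195.        ]
 [ 414.81896176 -206.8341485   195.        ]] hg [[397.6073478 158.3303044 142.       ]] jar [[ 696.57376416 -241.71460117   75.        ]]
```

```bash
python3 - <<'E'
from h import *
for n,x,y,z,psi in (("B",437,312,280,3.659),("A",608,271,280,2.956),("L",535,35,350,3.98)):
    env.reach([x,y,z],Q(psi)); snap(n+".png"); s=env.read_state(); print(s["time_s"],s["tool_pos"],s["qpos"][[0,5]])
ims=[cv2.imread(f"pics/{n}.png")[60:460,120:520] for n in "BA"]
cv2.imwrite("pics/AB.png",np.hstack(ims)); 
E
```

```text
1.5833 [436.78684384 312.69464374 280.09021634] [ 0.59910251 -1.4896017 ]
2.3667 [606.42138584 271.71970477 279.57981309] [ 0.40321643 -0.98511537]
3.6667 [534.96044974  35.77432219 349.95804059] [ 0.04451688 -2.36529724]
```

View pics/AB.png

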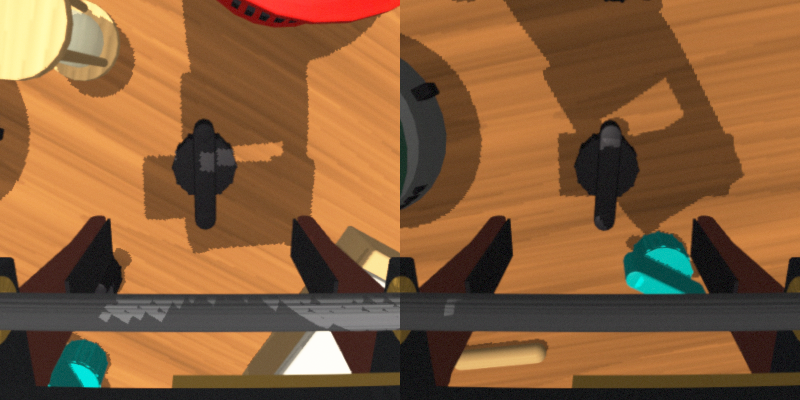

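View pics/L.png

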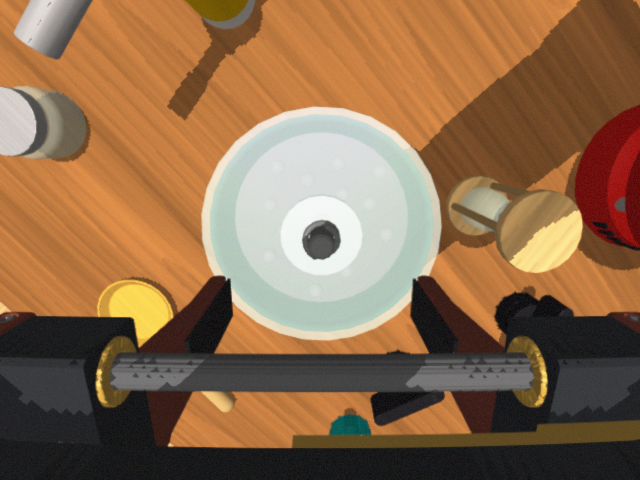

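The wrist pictures show nut B with its bar from about (323,180) to (325,290), and nut A from about (329,181) to (324,289). The lid's white boss is centred near (321,236) and its post looks thick. I'll fit the models to the silhouettes.

```bash
cat >> h.py <<'E'
from scipy.optimize import minimize
t=np.linspace(0,2*np.pi,48,endpoint=False); CIRC=np.c_[np.cos(t),np.sin(t)]
def ring(r,z,c=(0,0)): return np.c_[CIRC*r+np.array(c),np.full(48,z)]
NUT=[np.r_[ring(29,0),ring(29,40)],np.r_[ring(9,40,(36,0)),ring(9,80,(36,0)),ring(9,40,(-36,0)),ring(9,80,(-36,0))]]
BOSS=[ring(34,145)]
def fit(mask,parts,x0,p,T,free=3):
    S=8
    def iou(v):
        c,s=np.cos(v[2]/50 if free==3 else 0),np.sin(v[2]/50 if free==3 else 0)
        m=np.zeros_like(mask)
        for P in parts:
            W=P@np.array([[c,s,0],[-s,c,0],[0,0,1]])+[v[0],v[1],0]
            h=cv2.convexHull(proj(W,p,T).astype(np.float32))
            cv2.fillConvexPoly(m,np.round(h*2**4).astype(np.int32),255,cv2.LINE_AA,4)
        a=np.minimum(m,mask).sum(dtype=float);b=np.maximum(m,mask).sum(dtype=float)
        return 1-a/b
    x0=np.array(x0,float)
    if free==3:x0[2]*=50
    sx=np.vstack([x0]+[x0+6*e for e in np.eye(len(x0))])
    r=minimize(iou,x0,method="Nelder-Mead",options=dict(initial_simplex=sx,xatol=.05,fatol=1e-5))
    v=r.x.copy()
    if free==3:v[2]/=50
    return v,1-r.fun
def nutfit(fn,x0):
    im=cv2.imread("pics/"+fn);p,T=load(fn)
    m=(im.max(2)<75).astype(np.uint8)*255
    m=cv2.morphologyEx(m,cv2.MORPH_CLOSE,np.ones((9,9)))
    n,l,s,c=cv2.connectedComponentsWithStats(m)
    q=proj([[x0[0],x0[1],60]],p,T)[0]; k=min((i for i in range(1,n) if s[i,4]>500),key=lambda i:np.hypot(*(c[i]-q)))
    return fit((l==k).astype(np.uint8)*255,NUT,x0,p,T),s[k]
def bossfit(fn,x0):
    im=cv2.imread("pics/"+fn);p,T=load(fn)
    m=(im.min(2)>228).astype(np.uint8)*255
    n,l,s,c=cv2.connectedComponentsWithStats(m)
    q=proj([[x0[0],x0[1],145]],p,T)[0]; k=min((i for i in range(1,n) if s[i,4]>800),key=lambda i:np.hypot(*(c[i]-q)))
    o=np.zeros_like(m);h=cv2.convexHull(np.argwhere(l==k)[:,::-1].astype(np.int32).copy());cv2.fillConvexPoly(o,h,255)
    return fit(o,BOSS,x0,p,T,2),s[k]
E
python3 - <<'E'
from h import *
print(nutfit("A.png",[608,271,2.956])); print(nutfit("B.png",[437,312,3.659])); print(bossfit("L.png",[535,35]))
p,T=load("L.png"); print(ray([(321,239)]*2,165,p,T)[0],ray([(321,239)],177,p,T))
E
```

```text
((array([609.17070795, 275.11433513,   2.89575156]), np.float64(0.9414917149025789)), array([ 294,  180,   66,  110, 4211], dtype=int32))
((array([436.84874333, 315.0032874 ,   3.67945736]), np.float64(0.9349342658738646)), array([ 292,  179,   65,  111, 4124], dtype=int32))
((array([536.4147889 ,  36.11100996]), np.float64(0.9556576839231836)), array([ 281,  196,   81,   79, 3728], dtype=int32))
[533.99811862  33.80075333 165.        ] [[531.82318978  31.40170135 177.        ]]
```

```bash
python3 - <<'E'
from h import *
def draw(fn,parts,v,psi):
    im=cv2.imread("pics/"+fn);p,T=load(fn);s=5
    q=proj([[v[0],v[1],60]],p,T)[0].astype(int) if parts is NUT else np.array([321,236])
    big=cv2.resize(im[q[1]-58:q[1]+58,q[0]-42:q[0]+42],None,fx=s-.0,fy=s,interpolation=cv2.INTER_NEAREST)
    c,sn=np.cos(psi),np.sin(psi)
    for P in parts:
        for P in np.split(P,len(P)//48):
            W=P@np.array([[c,sn,0],[-sn,c,0],[0,0,1]])+[v[0],v[1],0]
            h=((proj(W,p,T)-(q-[42,58])+.5)*s).astype(np.int32)
            cv2.polylines(big,[h],True,(0,255,255),1)
    return cv2.resize(np.clip(big.astype(float)*1.4,0,255).astype(np.uint8) if parts is NUT else big,None,fx=.94,fy=.94)
a=draw("A.png",NUT,[609.17,275.11],2.8958)
b=draw("L.png",BOSS+[ring(15,165)],[536.41,36.11],0)
cv2.imwrite("pics/ov.png",np.hstack([a,b]))
E
```

```text
(no output)
```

View pics/ov.png

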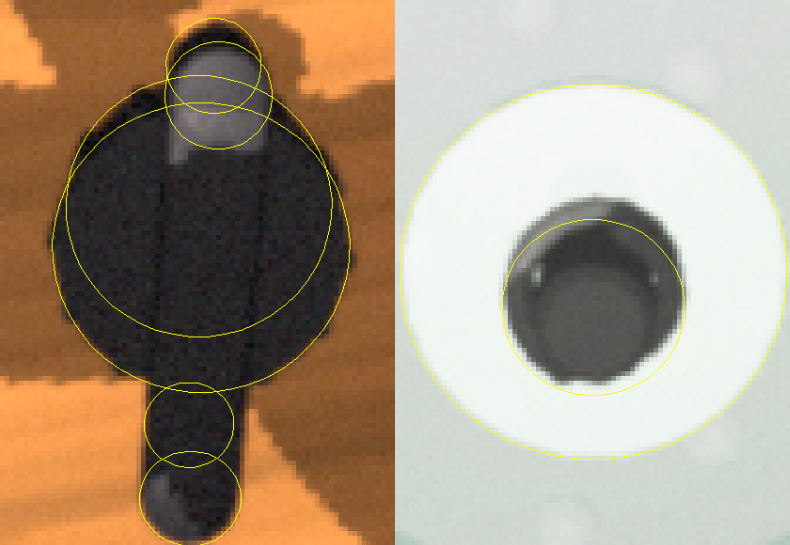

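```bash
sed -i 's/m=(im.max(2)<75).astype(np.uint8)\*255/m=((im.max(2)<150)\&(im.max(2).astype(int)-im.min(2)<28)).astype(np.uint8)*255/; s/np.ones((9,9))/np.ones((3,3))/' h.py; python3 - <<'E'
from h import *
print(nutfit("A.png",[608,271,2.94])); print(nutfit("B.png",[437,312,3.67]))
q=env.read_state()["qpos"]; print(q)
E
```

```text
((array([609.41660422, 275.25424426,   2.91127355]), np.float64(0.9217095464559157)), array([ 294,  180,   65,  110, 4082], dtype=int32))
((array([437.12554405, 315.05435829,   3.67877784]), np.float64(0.9214972300120543)), array([ 292,  179,   65,  110, 4055], dtype=int32))
[ 4.45168844e-02  2.37793505e-01  1.78139780e+00  1.54504456e-04
  1.12234757e+00 -2.36529724e+00]
```

```bash
cat >> h.py <<'E'
LID=np.array([536.4,36.1]); G=125.
def st(tag):
    s=env.read_state(); print(tag,round(s["time_s"],2),s["tool_pos"].round(2),"F",s["force"].round(1),"T",s["wrist_torque"].round(2),"w",round(s["width"],1),"q6",round(s["qpos"][5],2)); return s
def pick(x,y,psi,zt=350):
    env.reach([x,y,260],Q(psi)); env.move_l([x,y,G],rate=150,f_stop=15); set_gripper(10); st("grip"); env.move_l([x,y,zt],rate=220)
def try_on(psi,off=(0,0)):
    x,y=LID+off; env.reach([x,y,340],Q(psi)); env.move_l([x,y,312],rate=80); env.hold(.2); st("above")
    r=env.move_l([x,y,271],rate=35,f_stop=8); s=st("contact %s"%r); print("h",s["tool_pos"][2]-G-145)
E
python3 - <<'E'
from h import *
pick(609.3,275.2,2.905); st("up"); try_on(3.98)
E
```

```text
grip 7.08 [609.23 275.17 124.87] F [ 0.2 -0.2 -1. ] T [ 0.04  0.03 -0.04] w 17.8 q6 -0.93
up 8.26 [608.67 274.92 348.49] F [-0.2 -0.  -1. ] T [-0.02 -0.02  0.02] w 17.9 q6 -0.93
above 10.25 [536.68  36.14 312.49] F [ 0.3  0.1 -0.6] T [ 0.12 -0.    0.01] w 17.9 q6 -2.36
contact True 10.81 [536.55  36.09 299.77] F [-1.3  0.8  6.1] T [ 0.06  0.29 -0.02] w 17.9 q6 -2.36
h 29.77467357238669
```

```bash
python3 - <<'E'
from h import *
x,y=LID
for dx,dy in ((2.5,0),(-2.5,0),(0,2.5),(0,-2.5),(0,0)):
    r=env.move_l([x+dx,y+dy,299.3],rate=30,f_stop=15); st(f"{dx,dy} {r}")
r=env.move_l([x,y,293],rate=25,f_stop=15); st("press")
cv2.imwrite("pics/sideA.png",cv2.resize(viewer.camera("side")[180:330,280:430],None,fx=4,fy=4,interpolation=cv2.INTER_CUBIC))
E
```

```text
(2.5, 0) False 11.06 [538.1   36.11 299.7 ] F [-6.1  0.9 10. ] T [0.05 1.33 0.03] w 17.9 q6 -2.36
(-2.5, 0) False 11.38 [534.52  36.1  299.89] F [1.2 0.3 5.5] T [ 0.07 -0.21 -0.02] w 18.0 q6 -2.36
(0, 2.5) False 11.64 [536.31  38.24 299.7 ] F [-2.3 -3.   7.8] T [-0.43  0.41  0.02] w 17.7 q6 -2.36
(0, -2.5) False 11.96 [536.49  33.94 299.8 ] F [-1.5  0.7  7.9] T [ 0.47  0.33 -0.01] w 17.9 q6 -2.37
(0, 0) False 12.21 [536.64  36.04 299.78] F [-0.6 -0.7  8. ] T [-0.03  0.13 -0.  ] w 17.7 q6 -2.36
press 12.42 [536.95  36.16 299.52] F [-1.8  0.3  8. ] T [0.06 0.56 0.02] w 17.9 q6 -2.36
```

View pics/sideA.png

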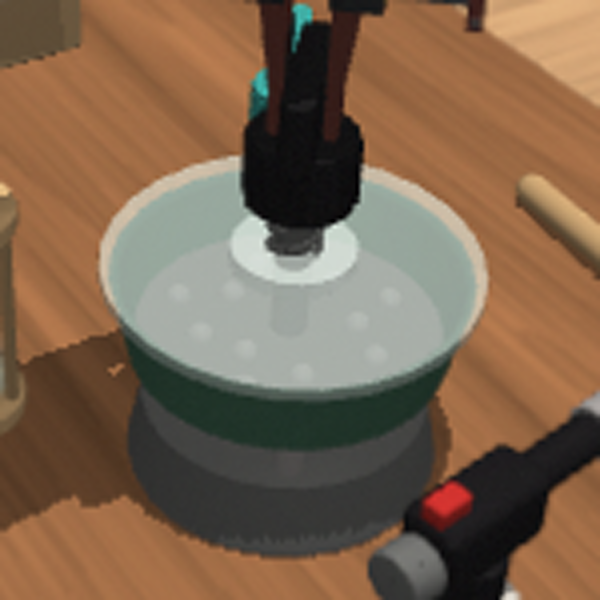

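A stands about 30 mm up on the post and centred, and it did not drop at any of the side offsets. It doesn't fit, so I'll put it back and try B.

```bash
cat >> h.py <<'E'
def putback(x,y,psi):
    s=env.read_state()["tool_pos"]; env.move_l([s[0],s[1],345],rate=200)
    env.reach([x,y,340],Q(psi)); env.move_l([x,y,140],rate=220); r=env.move_l([x,y,G-1],rate=30,f_stop=6); st("down %s"%r)
    set_gripper(60); env.move_l([x,y,240],rate=220)
E
python3 - <<'E'
from h import *
putback(609.3,275.2,2.905); set_gripper(88)
pick(437.0,315.0,3.679); try_on(3.98)
E
```

```text
down True 15.71 [609.11 275.24 124.77] F [-1.  -0.4  3.9] T [-0.08  0.03  0.04] w 17.7 q6 -0.93
grip 20.68 [436.89 314.93 124.87] F [ 0.4  0.5 -2.1] T [0.07 0.06 0.03] w 17.8 q6 -1.51
above 23.7 [536.7   36.18 312.53] F [-0.2  0.7 -0.5] T [0.07 0.09 0.01] w 18.2 q6 -2.36
contact True 24.59 [536.29  36.14 278.6 ] F [-1.3  0.3  5.1] T [ 0.1   0.23 -0.01] w 17.8 q6 -2.36
h 8.60005168861943
```

```bash
cat >> h.py <<'E'
def wind(psi0,z0,deg,step=30,rate=8,fs=20):
    x,y=LID
    for a in np.arange(step,deg+.1,step):
        psi=psi0-np.radians(a)
        r=env.move_l([x,y,z0-24*a/360],rot=Q(psi),rate=rate,f_stop=fs); s=st(f"a{a:.0f} {r}")
        if r: break
E
python3 - <<'E'
from h import *
wind(3.98,278.3,60)
E
```

```text
a30 False 25.27 [537.4   36.1  278.54] F [-4.2 -0.3 17.2] T [-0.02  0.95  0.  ] w 17.9 q6 -1.84
a60 False 25.94 [537.97  35.28 278.24] F [-6.4 -5.1 30.9] T [-1.02  1.63  0.04] w 18.0 q6 -1.32
```

```bash
python3 - <<'E'
from h import *
x,y=LID+[-.8,0]
for a in (60,110,160):
    r=env.move_l([x,y,277.3],rot=Q(3.98-np.radians(a)),rate=8 if a==60 else 1,f_stop=25) if a==60 else env.reach([x,y,277.3],Q(3.98-np.radians(a)))
    st(a)
env.move_l([x,y,284],rate=60); st("lift")
E
```

```text
60 26.26 [537.52  35.44 278.4 ] F [-0.3 -0.8  4.2] T [ 0.09 -0.    0.  ] w 17.9 q6 -1.32
110 27.1 [536.7   36.05 278.36] F [ 0.8 -1.   6.9] T [-0.21 -0.12  0.02] w 17.8 q6 -0.44
160 27.94 [536.75  35.9  278.38] F [ 1.1 -0.9  8.5] T [-0.32  0.02 -0.02] w 17.9 q6 0.43
lift 28.2 [535.46  36.12 283.98] F [-0.7 -0.1 -1.3] T [-0.07  0.06 -0.02] w 17.8 q6 0.43
```

B stopped 8.6 mm up, did not sink over 160° of turning, and lifted off freely, so it doesn't fit. I'll return it and look at C from near.

```bash
python3 - <<'E'
from h import *
putback(437.0,315.0,3.679); s=env.read_state()["tool_pos"]
env.move_l([437,315,370],rate=250); set_gripper(88)
env.reach([504,-382,370],Q(.448)); env.move_l([504,-382,280],rate=200); env.hold(.2); snap("C.png"); st("C")
print(nutfit("C.png",[504,-382,.448]))
E
```

```text
down True 31.93 [436.84 314.92 124.56] F [-0.6 -0.6  5.9] T [ 0.12 -0.03  0.01] w 17.3 q6 -1.51
C 38.04 [ 504.51 -382.35  281.51] F [-0.2 -0.3  0.4] T [-0.04  0.12  0.  ] w 87.9 q6 0.46
((array([ 5.05457410e+02, -3.81094248e+02,  4.68821573e-01]), np.float64(0.9025133659076773)), array([ 287,  174,   64,  109, 3941], dtype=int32))
```

View pics/C.png

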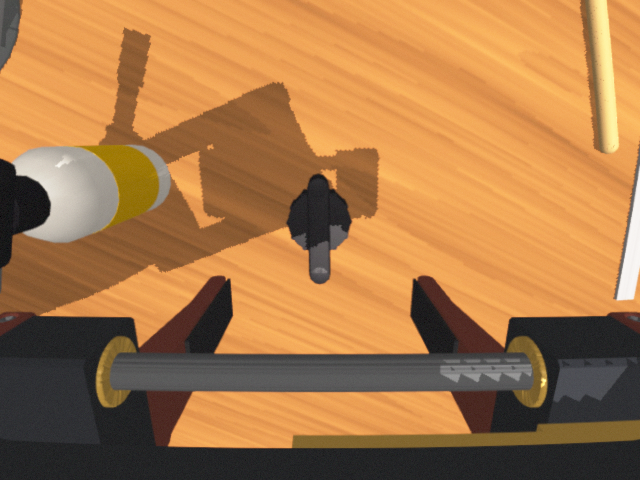

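The bar runs from (318,175) to (319,283), well clear of the torch. I'll check the fit's row extents against the mask.

```bash
python3 - <<'E'
from h import *
for fn,v,ext in (("A.png",[609.3,275.2,2.905],(180,290)),("B.png",[437,315,3.679],(179,289)),("C.png",[505.46,-381.09,.4688],(174,283))):
    p,T=load(fn);c,s=np.cos(v[2]),np.sin(v[2])
    q=proj(NUT[1]@np.array([[c,s,0],[-s,c,0],[0,0,1]])+[v[0],v[1],0],p,T)
    h=proj(NUT[0]@np.array([[c,s,0],[-s,c,0],[0,0,1]])+[v[0],v[1],0],p,T)
    print(fn,"bar rows",q[:,1].min(),q[:,1].max(),ext,"hub",h.min(0),h.max(0), R.from_matrix(T[:3,:3]).as_euler("zyx",degrees=True))
E
```

```text
A.png bar rows 176.24623859197146 288.5537726403062 (180, 290) hub [293.07074417 188.75209742] [356.38137267 256.0339451 ] [ 79.13742787 -15.13225856  -2.87200723]
B.png bar rows 175.20532863481054 287.4639686509561 (179, 289) hub [290.76520271 187.76397722] [354.02438231 255.01950825] [120.56427182 -13.41142321   7.84760509]
C.png bar rows 172.40501546666127 284.12341497806983 (174, 283) hub [286.9709446  185.31407062] [350.03370688 252.1515581 ] [-63.49161494  13.78559287  -6.97651416]
```

```bash
python3 - <<'E'
from h import *
pick(505.5,-381.1,.469,370); try_on(3.98)
E
```

```text
grip 40.42 [ 505.34 -381.    124.79] F [ 0.4  1.4 -1.1] T [0.06 0.14 0.04] w 18.0 q6 0.44
above 44.76 [536.69  36.11 312.48] F [ 0.6 -0.8 -2.3] T [0.05 0.05 0.01] w 17.6 q6 -2.36
contact True 45.72 [536.28  36.13 275.5 ] F [-1.5 -1.2  5.2] T [ 0.15  0.21 -0.  ] w 17.8 q6 -2.36
h 5.500174129175605
```

C stands 5.6 mm up, and a wrong nut can't go below 9 mm, so it should be the fitting one. I'll wind it down by about 84°.

```bash
python3 - <<'E'
from h import *
wind(3.98,275.6,80,step=20,rate=6,fs=20)
E
```

```text
a20 False 46.22 [536.63  36.06 274.41] F [-0.5 -0.1  0.8] T [-0.07  0.05 -0.03] w 18.0 q6 -2.02
a40 False 46.72 [536.36  36.08 273.  ] F [-0.6 -0.1  2.1] T [-0.09  0.23 -0.03] w 17.8 q6 -1.67
a60 False 47.22 [536.32  36.37 271.65] F [-2.   1.5  3.1] T [ 0.39  0.37 -0.08] w 18.1 q6 -1.32
a80 False 47.72 [536.34  36.15 270.43] F [-1.9  1.7  5.8] T [ 0.18  0.63 -0.08] w 17.8 q6 -0.97
```

```bash
python3 - <<'E'
from h import *
x,y=LID
for a in range(86,135,8):
    r=env.move_l([x,y,275.6-min(24*a/360,6.4)],rot=Q(3.98-np.radians(a)),rate=2,f_stop=25); s=st(f"{a} {r}")
    if r or abs(s["wrist_torque"][2])>1.0: break
E
```

```text
86 False 48.0 [536.7   36.42 269.94] F [-1.6  3.   3.2] T [ 0.56  0.24 -0.04] w 17.8 q6 -0.87
94 False 48.33 [536.95  36.27 269.75] F [0.8 2.9 4.4] T [ 0.38  0.13 -0.07] w 17.7 q6 -0.73
102 False 48.62 [537.08  36.01 269.7 ] F [0.2 1.  5.8] T [ 0.09  0.12 -0.13] w 17.7 q6 -0.59
110 False 48.91 [537.1   35.94 269.73] F [-0.4 -0.5  5.9] T [ 0.02  0.22 -0.09] w 17.8 q6 -0.45
118 False 49.2 [537.09  35.92 269.74] F [-0.3  1.   6.1] T [ 0.    0.17 -0.09] w 18.0 q6 -0.31
126 False 49.49 [537.09  35.86 269.73] F [-0.2 -0.7  5.6] T [-0.03  0.26 -0.05] w 17.7 q6 -0.17
134 False 49.78 [536.84  35.87 269.71] F [-1.2  0.5  6.6] T [-0.09  0.32 -0.22] w 17.7 q6 -0.03
```

```bash
python3 - <<'E'
from h import *
x,y=LID
for a in range(142,190,8):
    r=env.move_l([x,y,269.2],rot=Q(3.98-np.radians(a)),rate=2,f_stop=25); s=st(f"{a} {r}")
    if r or abs(s["wrist_torque"][2])>.6: break
set_gripper(60); env.hold(.2); env.move_l([x,y,345],rate=200)
psi=3.98-np.radians(a)
env.hold(.3); snap("end.png"); st("clear")
w=cv2.resize(cv2.imread("pics/end.png"),(400,300)); sd=viewer.camera("side"); tp=viewer.camera("top")
sd=cv2.resize(sd[180:330,260:460],(400,300)); tp=cv2.resize(tp[120:345,200:500],(400,300))
cv2.imwrite("pics/fin.png",np.vstack([np.hstack([w,sd]),np.hstack([tp,tp*0])]))
E
```

```text
142 False 50.08 [536.4   35.96 269.69] F [-4.3 -0.3  9.3] T [-0.07  0.63 -0.23] w 17.9 q6 0.11
150 False 50.37 [535.87  35.9  269.66] F [-6.1  0.6 10.7] T [-0.16  0.98  0.46] w 17.9 q6 0.25
158 False 50.66 [535.58  35.39 269.67] F [-6.7 -3.4 11. ] T [-0.67  1.23  0.77] w 19.3 q6 0.39
clear 52.52 [536.13  36.09 344.07] F [ 0.8 -0.8  0.4] T [-0.12  0.1   0.02] w 60.2 q6 0.39
```

View pics/fin.png

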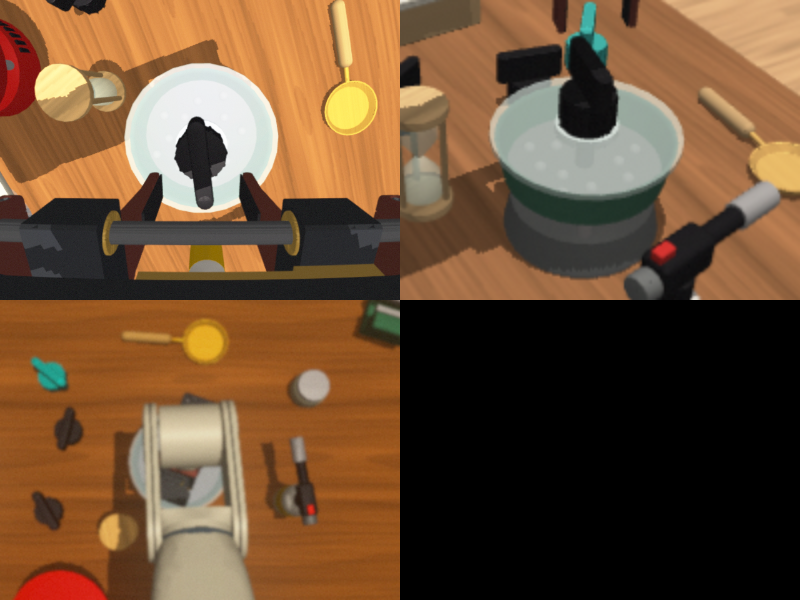

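The nut sits on the boss, both other nuts are upright, and the bystanders haven't moved. The gripper is clear.

```bash
python3 -c "
from h import *
workorder.sign_off(); st('end')"
```

```text
the job is handed in; nothing more can be done
the job is handed in; nothing more can be done
```

The fitting nut is screwed down onto the lid's boss, and I handed the job in. The last clock reading before that was 52.5 s of the 72 s allowed.

- **First nut (far left):** it stopped about 30 mm above the boss and did not drop when shifted 2.5 mm to each side. I put it back upright in its place.
- **Second nut (near left):** it stopped 8.6 mm up, did not come down over 160° of turning, and lifted off freely. I put it back upright too.
- **Third nut (beyond the torch):** it stopped 5.5 mm up and wound down smoothly. I turned it until its height stopped changing and the wrist torque rose.

**Last checks:** the third nut's mouth read about 144.9 mm above the bench, against 145 mm for the boss. The closing pictures show it upright on the boss, the other two nuts standing, and the torch, jar, hourglass and pan where they were. The gripper was open and clear.

**Disagreements:**
- The second nut stopped slightly below the 9 mm given as the least for a wrong nut. I ruled it out because it would not wind down.
- The two ways I measured the first two nuts, by hub and by bar, differed by about 2 mm along the bar. So the first nut was judged on the side-shift test and never turned on the post.

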